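# Hold the index plunger out so the test table can be turned

### The job

The index table with the blue-grey check box on it has to be turned to its next position. Lift the red guard cap off the index plunger and set it down, without dropping it, open end down and fully home in the round black cap cup; then grip the plunger's black knob, pull it straight up as far as it goes and finish while still holding it up there, so that the pin stays clear of its hole and I can turn the table. Do not turn the table yourself, and leave the tools and other things on the bench where they are.

Things in the scene. Friction and masses are not known exactly. Their poses are not given: they have to be found in the camera images.
- index_fixture: index fixture fixed to the bench: dark steel base 246 x 210 mm, top at 16 mm; round steel table (dial) 200 mm wide, top at 32 mm. At its -x side a grey bracket arm, 42 mm wide, top face at 62 mm, carries the upright index plunger over the dial's rim. Origin: centre of the base's underside; z up. Plunger axis at x = -70, y = 0 mm; dial centre at x = +17 mm
- check_box: blue-grey check box clamped on the dial, 64 (x) x 110 (y) mm, lid at 72 mm, toggle and knob up to 93 mm above the bench; its near face is 55 mm from the plunger's axis, its long side square to the line to the plunger. Origin: centre of its underside
- plunger (a joint): lift of the sprung index plunger in m: 0 = pin home, 10 mm deep in its hole in the dial; the tip is clear of the hole from 0.013; 0.016 = stop, fully out. It slides straight up only; a spring pushes it down with about 4 N at the start, 9 N at the stop. It has no catch: let go, it snaps home
- plunger_knob: black pull knob on top of the plunger: upright cylinder, 26 mm in diameter, 26 mm high. Origin: centre of its underside, 77 mm above the bench with the pin home; z up. Below it is only the 18 mm wide barrel and a 25 mm lock nut (6 mm high) on the bracket arm, whose face is 15 mm below the knob. Under the guard cap at the start
- dial (a joint): turn of the index table in rad, 0 at the start; locked by the pin when that is home, otherwise it turns freely with some friction
- guard_cap: loose red plastic guard cap with a white band, hollow cylinder 42 mm in diameter and 50 mm high, shut at the top, open below, about 40 g, inside 36 mm wide. It starts standing over the knob on the bracket arm, rim 62 mm above the bench; the rim must rise over 45 mm to pass the knob. Origin: centre of its open lower rim; z up, towards the shut top
- cap_cup: black round cup fixed to the bench beside the fixture: foot 76 mm in diameter, ring wall 58 mm outside and 49 mm inside, 20 mm high, floor 6 mm above the bench. Origin: centre of its underside; z up
- cup_floor (a point): centre of the cap cup's inner floor, where the centre of the cap's rim belongs
- tape_black: roll of black tape, 62 mm across, 18 mm high; bystander. Origin: centre of its underside
- screwdriver_1: screwdriver with a yellow handle, 204 mm long, 26 mm thick; bystander. Origin: centre of its underside
- tape_earth: roll of yellow tape, 58 mm across, 18 mm high; bystander. Origin: centre of its underside
- tally_counter: white hand tally counter, 48 x 58 x 25 mm; bystander. Origin: centre of its underside
- marker_pen: white and red marker pen, 135 mm long, 17 mm thick; bystander. Origin: centre of its underside
- adapter_1: white plug adapter, 56 x 44 x 30 mm; bystander. Origin: centre of its underside
- clip_red: red insulated crocodile clip, 12 x 60 x 18 mm; bystander. Origin: centre of its underside
- hv_probe: red high-voltage probe fixed on a thin stand beside the fixture, an obstacle: 237 mm long, lying slantwise about along y, its tip towards the index table; on its stand it reaches 310 mm above the bench, the tip is about 165 mm up. Origin: below the middle of the probe, 140 mm above the bench
There are look-alikes about, which are no part of the job. Leave any pink or purple look-alike of the cap_cup alone.

How it is judged:
By the outcome, as a careful person would: the job done as asked, in the order asked, and still so for the second after the job is handed in, while the arm keeps its last pose, push and grip.
It also fails if it takes over 58 s, if anything falls off the work surface, if the arm or the gripper's body presses on something with over 40 N, if the wrist force passes 120 N, or if a joint passes its speed limit or range.

### The arm

A 6-joint arm with a two-finger parallel gripper is mounted at the origin on a cart in front of the work surface, level with it; the furniture and walls round the work are solid. World frame = base frame: x ahead of the robot, y to its left, z up, the work surface at z = 0. Lengths are in mm, angles in rad, forces in N, time in s.
With the tool pointing down it reaches from about 325 to 850 mm from the base axis. Payload 4.4 kg.
Tool frame: the origin (TCP) lies between the finger pads; the fingertips stand 22 mm ahead of it and the grasp point (between the pads) lies 3 mm ahead of it (r.tcp_to_tips is the z of the fingertips in the tool frame, in mm); z points along the fingers, y is the line along which they close (so a half turn about z gives the same grasp; the last joint's range is limited). The gripper opens to 94 mm and grips with 3 to 60 N. Pads are 16 mm wide; open, the fingers measure 119 mm over their backs; the gripper's body (75 mm by 177 mm) begins 78 mm behind the grasp point.
Start: joints at [-1.333, 0.207, 1.542, -0, 1.393, -0.15], TCP at [217.958, -532.092, 227.447] pointing down, gripper open.
Joint ranges: [-2.73, 2.73], [-0.86, 2.22], [0.23, 2.46], [-1.11, 4.25], [0.08, 2.63], [-2.82, 2.82]. Speed limits (rad/s): [2.79, 2.79, 3.14, 3.14, 3.14, 3.14].

### API

Orientations are given as a 3x3 rotation matrix whose columns are the frame's x, y, z axes.
In Python, from plant import r gives the robot as it stands. The module is installed in compiled form; this text tells all that it offers.
- The arm moves only by the tool send_rows, never from a script. Its arguments are lists of equal length, an entry for each row: "linear": the shift along the tool's x, y, z in m, a list of three; "roll": the turn about the tool's z in rad; "grip": the gripper's target within -1 to 1 (shut at 1, half-way at 0, fully open at -1). A call has 1 to 10 rows; each row is the pose to reach, as a shift and turn from the pose commanded when the call began, along the tool's axes at that moment; what a row does not reach only later rows make up. A row lasts 1/8 s, in which the tool goes at most 62.5 mm and 10.7 degrees, less where a joint would pass 70% of its speed; a pose out of reach is approached as far as the arm can. A call with a gripper value outside its range is refused whole. The fingers move at their own pace and stop on an object; "grip_force" is the grip in N (left out, the last holds). Time passes only in rows, so rows that repeat a pose let the fingers close. It gives the time, the measured TCP pose, the force, the opening and the grip force at its end, in the units of the state.
- r.observe(): the state, without advancing time (a new reading comes with each control period).
- r.snapshot(name): name is "scene" or "top"; returns a dict with "image" (384x512x3 uint8, red, green, blue), "fx", "fy", "cx", "cy" (pixels), "R" (3x3) and "t" (3): a world point X has camera coordinates R X + t. Camera axes: x right, y down, z forward; pixel columns grow to the right and rows downward; lengths in mm; the calibration is good to about 2 mm. A picture is of the moment at which its call begins. There is no depth.
- r.hand_in(): hands the job in; it is judged then, once.
The state is a dict: "time": time; "q": joint angles; "joint_vel": joint speeds; "joint_torque": joint torques, N m; "ee_pos": TCP position; "orientation": TCP orientation; "force": force on the tool from outside, world axes, zero at the start; "torque": the same for the moment, N m; "finger_gap": finger opening in mm; "gripper_force": force on a finger pad.
Only numpy, scipy, OpenCV 4.12 (cv2) and the standard library are available. Lean on these libraries where they do the work, as an engineer would, in place of code of your own. Each camera call takes 0.05 s, during which the arm holds its last target. There are 200 camera calls.

## Working session

There is one attempt and no reset: what is moved stays moved. The work goes in short steps, Python scripts to look and compute and a tool call to move; the robot and the scene stay as the last step left them, time stands still between calls to the robot, and variables do not carry over. Pictures are saved under pics/ and viewed, at most 10 in all, crops included, and the job is handed in when it is done.

Besides the shell and the picture viewer there is one more tool, called in YAML: its name, and indented under it one key for each argument. send_rows: Moves the arm, as the interface text tells. Its arguments: {"type":"object","properties":{"linear":{"type":"array","items":{"type":"array","items":{"type":"number"}}},"roll":{"type":"array","items":{"type":"number"}},"grip":{"type":"array","items":{"type":"number"}},"grip_force":{"type":"number"}},"required":["linear","roll","grip"]}

```bash
mkdir -p pics; cat > h.py <<'E'
import numpy as np, cv2
from plant import r
def snap(v,name):
    s=r.snapshot(v); cv2.imwrite(f'pics/{name}.png',s['image'][:,:,::-1]); return s
def ray(s,u,v):
    d=np.array([(u-s['cx'])/s['fx'],(v-s['cy'])/s['fy'],1.]); R=np.array(s['R']); t=np.array(s['t'])
    return -R.T@t, R.T@d
def onz(s,u,v,z):
    o,d=ray(s,u,v); return o+d*(z-o[2])/d[2]
def proj(s,X):
    c=np.array(s['R'])@np.array(X,float)+np.array(s['t']); return c[0]/c[2]*s['fx']+s['cx'],c[1]/c[2]*s['fy']+s['cy']
E
python3 - <<'E'
from h import *
a=snap('scene','s0');b=snap('top','t0')
for s in(a,b): print(ray(s,256,192))
cv2.imwrite('pics/both.png',cv2.resize(np.vstack([a['image'],b['image']])[:,:,::-1],None,fx=.78,fy=.78))
print(r.observe()['orientation'])
E
```

```text
(array([ -39.6993178 , -971.09171507, 1167.05259499]), array([ 0.36484501,  0.64798511, -0.6690188 ]))
(array([ 421.41361496,  107.03814568, 1150.18910822]), array([ 0.09274507,  0.02418044, -0.99568488]))
[[ 9.25362429e-01  3.79083272e-01 -4.98931999e-04]
 [ 3.79083502e-01 -9.25360445e-01  1.93538145e-03]
 [ 2.71978794e-04 -1.98006617e-03 -9.99998003e-01]]
```

View pics/s0.png

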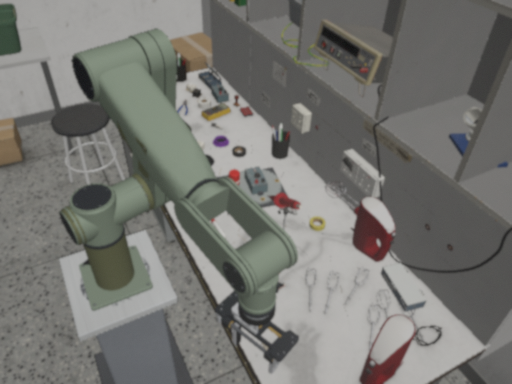

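View pics/t0.png

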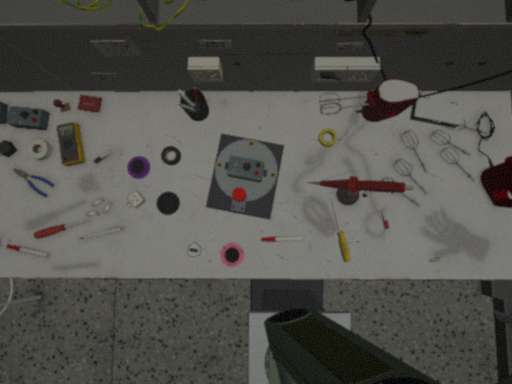

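The top view shows the red cap near (239,195) on the fixture, and a black round object at (168,203) that is probably the cup. A black ring, probably tape, is at (171,155), and the purple and pink look-alikes are at (138,167) and (232,255). I'll measure these next and zoom in.

```bash
python3 - <<'E'
from h import *
a=r.snapshot('scene');b=r.snapshot('top')
i=b['image'][120:280,120:310]; cv2.imwrite('pics/tz.png',cv2.resize(i[:,:,::-1],None,fx=4,fy=4,interpolation=cv2.INTER_CUBIC)[:600])
def blobs(s,m,box):
    u0,v0,u1,v1=box; k=np.zeros_like(m);k[v0:v1,u0:u1]=m[v0:v1,u0:u1]
    n,l,st,c=cv2.connectedComponentsWithStats(k.astype(np.uint8)); 
    return [(st[j].tolist(),c[j].round(2)) for j in range(1,n) if st[j][4]>25]
def red(s):
    h=s['image'].astype(int); return (h[...,0]>90)&(h[...,1]<60)&(h[...,2]<60)
def blk(s): return s['image'].max(2)<45
for st,c in blobs(b,red(b),(205,130,285,220)): print('cap top',st,c,onz(b,*c,112))
for st,c in blobs(a,red(a),(200,150,270,230)): print('cap scene',st,c,onz(a,*c,95))
for st,c in blobs(b,blk(b),(145,140,200,225)): print('blk top',st,c,onz(b,*c,10),onz(b,*c,20))
# fixture base outline
hsv=cv2.cvtColor(b['image'],cv2.COLOR_RGB2HSV)
m=(b['image'].max(2)<100); k=np.zeros(m.shape,np.uint8);k[128:222,200:290]=m[128:222,200:290]
k=cv2.morphologyEx(k,cv2.MORPH_CLOSE,np.ones((5,5)))
c=max(cv2.findContours(k,0,2)[0],key=cv2.contourArea)
rc=cv2.minAreaRect(c);print(rc)
P=[onz(b,*p,16)[:2] for p in cv2.boxPoints(rc)];print(np.round(P,1),np.mean(P,0),[np.linalg.norm(P[i]-P[i-1]) for i in range(4)])
E
```

```text
cap top [232, 188, 14, 13, 149] [238.84 194.05] [511.94026209 182.56934548 112.        ]
blk top [162, 147, 18, 17, 116] [171.07 155.66] [646.0294798  412.75726313  10.        ] [644.05949198 410.07596127  20.        ]
blk top [157, 193, 22, 21, 352] [167.73 202.85] [491.77694538 418.64200577  10.        ] [491.15982556 415.90909192  20.        ]
((244.40377807617188, 176.01321411132812), (66.15958404541016, 76.54117584228516), 10.619654655456543)
[[476.8 297.8]
 [722.7 256.8]
 [682.4  44.4]
 [438.7  90.1]] [580.16862709 172.2533663 ] [np.float64(211.1560190611312), np.float64(249.3063671129827), np.float64(216.13983120575375), np.float64(247.96208285499725)]
```

View pics/tz.png

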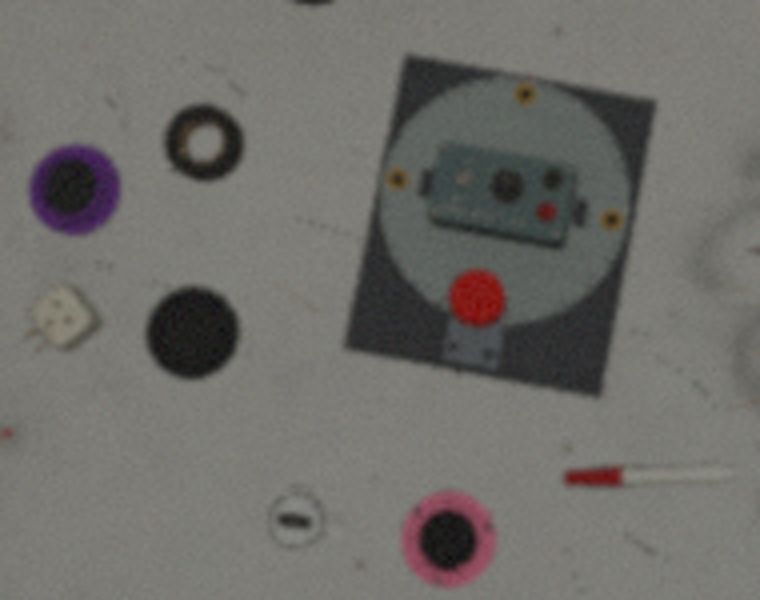

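send_rows:
  linear:
    - [0, 0, -0.06]
    - [0, 0, -0.12]
    - [0, 0, -0.17]
    - [0.313, -0.284, -0.17]
    - [0.313, -0.284, -0.17]
    - [0.313, -0.284, -0.17]
    - [0.313, -0.284, -0.17]
    - [0.313, -0.284, -0.17]
    - [0.313, -0.284, -0.17]
    - [0.313, -0.284, -0.17]
  roll: [0, 0, 0, 0, 0, 0, 0, 0, 0, 0]
  grip: [-1, -1, -1, -1, -1, -1, -1, -1, -1, -1]

```text
time: 1.45
ee_pos: [400.4, -148.3, 397.5]
orientation: [[0.925, 0.38, 0.001], [0.38, -0.925, -0.0], [0.001, 0.0, -1.0]]
force: [0.7, -0.9, 0.4]
finger_gap: 93.9
gripper_force: 0.0
```

```bash
python3 - <<'E'
from h import *
a=cv2.imread('pics/s0.png');b=r.snapshot('top');s=r.snapshot('scene')
s={**s}
print('cup scene',proj(s,(492,419,10)),'cap',proj(s,(512,183,95)))
u0,v0=170,125
cv2.imwrite('pics/sz.png',cv2.resize(a[v0:v0+100,u0:u0+130],None,fx=6,fy=6,interpolation=cv2.INTER_CUBIC))
print('tip',onz(b,308,183,165), 'probe', onz(b,350,183,300),onz(b,412,188,310))
m=cv2.imread('pics/t0.png').max(2)
# cup foot outline and fixture-edge yaw
for th in(45,60,75):
    k=np.zeros(m.shape,np.uint8);k[185:222,148:190]=m[185:222,148:190]<th
    c=max(cv2.findContours(k,0,1)[0],key=cv2.contourArea);e=cv2.fitEllipse(c);print(e,onz(b,*e[0],6),onz(b,*e[0],20))
o=r.observe();print(o['q'],o['ee_pos'],o['time'])
E
```

```text
cup scene (np.float64(205.1142541597303), np.float64(160.53644060048373)) cap (np.float64(233.73072887302482), np.float64(176.04517230260294))
tip [538.78922609 -13.9760615  165.        ] probe [522.96299923 -98.30732882 300.        ] [ 510.20983082 -242.26674736  310.        ]
((167.76382446289062, 202.8959197998047), (19.828744888305664, 20.565868377685547), 29.183204650878906) [491.87572766 419.6208659    6.        ] [491.01357159 415.79618513  20.        ]
((167.63626098632812, 202.74562072753906), (20.867046356201172, 21.4205265045166), 55.53158950805664) [492.36021219 420.04954696   6.        ] [491.4921281  416.21962095  20.        ]
((167.73106384277344, 202.80545043945312), (21.659996032714844, 22.17852020263672), 44.1713981628418) [492.1677716  419.73643853   6.        ] [491.30204216 415.91034364  20.        ]
[-5.55435056e-01 -1.99495811e-01  1.60624146e+00  1.55574380e-03
  1.73466081e+00  6.19514649e-01] [ 401.00330532 -146.83721833  397.59718534] 1.55
```

View pics/sz.png

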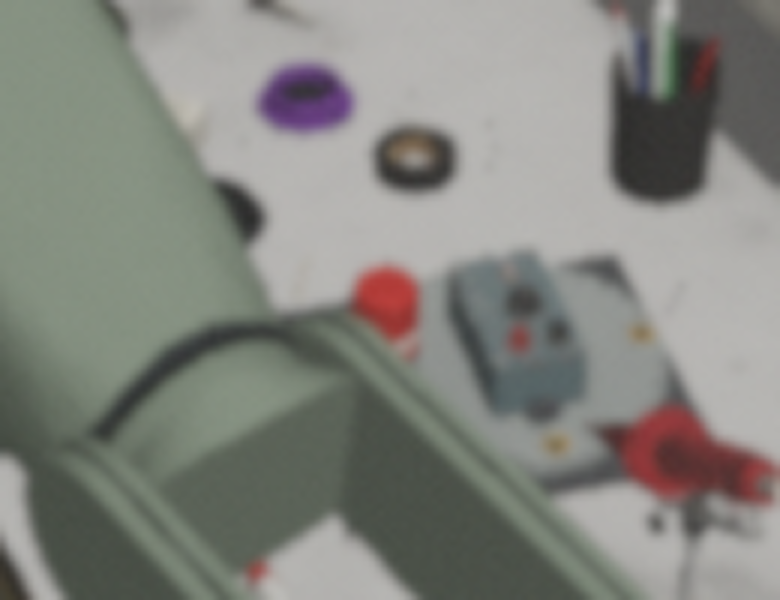

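The crop shows the cap's lid at about full-frame (234,173), close to the projection of my top-view estimate. The black cup is half hidden at about (209,160), where expected. Next I'll go above the cap.

send_rows:
  linear:
    - [0.228, -0.264, 0]
    - [0.228, -0.264, 0]
    - [0.228, -0.264, 0]
    - [0.228, -0.264, 0]
    - [0.228, -0.264, 0]
    - [0.228, -0.264, 0]
    - [0.228, -0.264, 0.06]
    - [0.228, -0.264, 0.12]
    - [0.228, -0.264, 0.178]
    - [0.228, -0.264, 0.178]
  roll: [0.18, 0.36, 0.56, 0.56, 0.56, 0.56, 0.56, 0.56, 0.56, 0.56]
  grip: [-1, -1, -1, -1, -1, -1, -1, -1, -1, -1]

```text
time: 2.8
ee_pos: [506.7, 178.3, 213.6]
orientation: [[0.985, -0.171, -0.013], [-0.171, -0.985, -0.003], [-0.013, 0.005, -1.0]]
force: [-0.2, 0.4, 1.1]
finger_gap: 94.1
gripper_force: 0.0
```

```bash
python3 - <<'E'
from h import *
s=snap('scene','s1')
o=r.observe();print(o['q'],o['ee_pos'],o['time'],o['orientation'])
R=o['orientation'];print('shift',R.T@(np.array([511.7,183.3,103])-o['ee_pos']))
cv2.imwrite('pics/s1z.png',cv2.resize(cv2.imread('pics/s1.png')[100:230,150:320],None,fx=4,fy=4,interpolation=cv2.INTER_CUBIC))
E
```

```text
[ 1.77568777e-01  1.44667158e-01  1.63425762e+00 -3.29645527e-04
  1.36766443e+00  1.92060049e+00] [509.77606745 178.95599968 217.81489299] 2.85 [[ 0.98520451 -0.17131388 -0.00486093]
 [-0.17132153 -0.98521444 -0.00120036]
 [-0.00458342  0.00201538 -0.99998747]]
shift [  1.67749073  -4.84076426 114.79888733]
```

View pics/s1z.png

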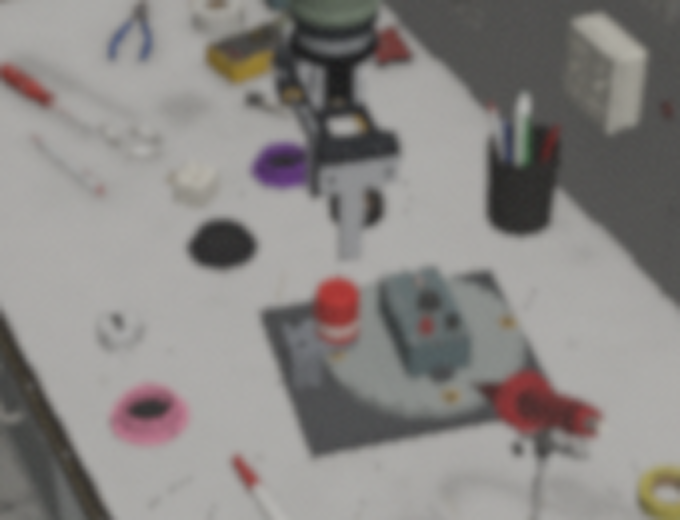

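Both the cap (crop about (338,310)) and the cup (222,243) are now clear of the arm. I'll triangulate them against the first top image.

```bash
python3 - <<'E'
from h import *
s=r.snapshot('scene');b=r.snapshot('top');im=s['image'].astype(int)
m=((im[...,0]>90)&(im[...,0]-im[...,1]>60)).astype(np.uint8);k=0*m;k[165:190,225:245]=m[165:190,225:245]
n,l,st,c=cv2.connectedComponentsWithStats(k);print('cap red',st[1:],c[1:])
ys,xs=np.where(k);print('centre col',(xs.min()+xs.max())/2)
k=0*m;k[150:172,194:218]=(s['image'].max(2)<75)[150:172,194:218]
n,l,st,c=cv2.connectedComponentsWithStats(k);print('cup',st[1:],c[1:])
def tri(u1,u2):
    o1,d1=ray(s,*u1);o2,d2=ray(b,*u2)
    x=np.linalg.lstsq(np.c_[d1,-d2],o2-o1,rcond=None)[0];p,q=o1+d1*x[0],o2+d2*x[1];return (p+q)/2,np.linalg.norm(p-q)
j=c[1:][np.argmax(st[1:,4])]
print('cup tri',tri(j,(167.7,202.8)))
# silhouettes expected: foot disc + ring, cap
import itertools
A=np.linspace(0,2*np.pi,60)
def sil(cx,cy,parts):
    P=np.array([proj(s,(cx+R*np.cos(t),cy+R*np.sin(t),z)) for R,z in parts for t in A]);return P.min(0),P.max(0)
print('cup exp',sil(492,419.5,[(38,0),(38,5),(29,20)]))
print('cap exp',sil(511.7,183.3,[(21,112),(21,85)]))
E
```

```text
cap red [[229 170  10  11  91]] [[233.97802198 175.04395604]]
centre col 233.5
cup [[198 156  15  10 122]] [[205.20491803 160.7295082 ]]
cup tri (array([492.15806254, 418.96357641,   8.94409864]), np.float64(0.3390785889370689))
cup exp (array([196.07028697, 154.40082223]), array([214.19954404, 168.00116826]))
cap exp (array([227.94956133, 168.96180471]), array([239.23891284, 181.70313788]))
```

send_rows:
  linear:
    - [0, -0.003, 0.03]
    - [0, -0.003, 0.06]
    - [0, -0.003, 0.07]
    - [0, -0.003, 0.07]
    - [0, -0.003, 0.07]
  roll: [0, 0, 0, 0, 0]
  grip: [-1, -1, -1, -1, -1]

```text
time: 3.58
ee_pos: [513.1, 183.3, 151.7]
orientation: [[0.985, -0.17, 0.004], [-0.17, -0.985, 0.001], [0.004, -0.001, -1.0]]
force: [0.2, 0.2, -0.2]
finger_gap: 94.1
gripper_force: 0.0
```

send_rows:
  linear:
    - [-0.001, 0, 0.02]
    - [-0.001, 0, 0.04]
    - [-0.001, 0, 0.048]
    - [-0.001, 0, 0.048]
    - [-0.001, 0, 0.048]
    - [-0.001, 0, 0.048]
    - [-0.001, 0, 0.048]
    - [-0.001, 0, 0.048]
    - [-0.001, 0, 0.048]
    - [-0.001, 0, 0.048]
  roll: [0, 0, 0, 0, 0, 0, 0, 0, 0, 0]
  grip: [-1, -1, -1, -1, 0, 0.2, 0.3, 0.4, 0.5, 0.5]
  grip_force: 12

```text
time: 4.82
ee_pos: [510.4, 183.3, 101.5]
orientation: [[0.985, -0.17, 0.0], [-0.17, -0.985, 0.0], [-0.0, -0.0, -1.0]]
force: [-0.0, -0.6, -0.8]
finger_gap: 41.8
gripper_force: 12.0
```

send_rows:
  linear:
    - [0, 0, -0.008]
    - [0, 0, -0.02]
    - [0, 0, -0.035]
    - [0, 0, -0.05]
    - [0, 0, -0.065]
    - [0, 0, -0.08]
    - [0, 0, -0.08]
    - [0, 0, -0.08]
  roll: [0, 0, 0, 0, 0, 0, 0, 0]
  grip: [0.6, 0.6, 0.6, 0.6, 0.6, 0.6, 0.6, 0.6]

```text
time: 5.82
ee_pos: [510.0, 183.1, 181.1]
orientation: [[0.985, -0.17, -0.001], [-0.17, -0.985, -0.0], [-0.001, 0.0, -1.0]]
force: [0.4, 0.0, -1.2]
finger_gap: 41.8
gripper_force: 12.0
```

send_rows:
  linear:
    - [-0.01, -0.03, 0]
    - [-0.02, -0.07, 0]
    - [-0.03, -0.11, 0]
    - [-0.04, -0.15, 0]
    - [-0.05, -0.19, 0]
    - [-0.059, -0.22, 0]
    - [-0.059, -0.229, 0]
    - [-0.059, -0.229, 0]
    - [-0.059, -0.229, 0.04]
    - [-0.059, -0.229, 0.04]
  roll: [0, 0, 0, 0, 0, 0, 0, 0, 0, 0]
  grip: [0.6, 0.6, 0.6, 0.6, 0.6, 0.6, 0.6, 0.6, 0.6, 0.6]

```text
time: 7.08
ee_pos: [489.0, 415.7, 137.5]
orientation: [[0.985, -0.172, -0.008], [-0.172, -0.985, -0.005], [-0.007, 0.007, -1.0]]
force: [0.2, 0.2, -1.1]
finger_gap: 41.5
gripper_force: 12.0
```

```bash
python3 - <<'E'
from h import *
b=snap('top','t2');s=snap('scene','s2');im=s['image'].astype(int)
o=r.observe();p=np.array(o['ee_pos']);print(p,o['q'],o['time'])
m=((im[...,0]>90)&(im[...,0]-im[...,1]>60)).astype(np.uint8);k=0*m;k[120:180,180:230]=m[120:180,180:230]
n,l,st,c=cv2.connectedComponentsWithStats(k);print('cap red',st[1:],c[1:])
print('exp cap top',proj(s,(p[0]+1.3,p[1],p[2]+10)),'cup',proj(s,(492,419.2,9)))
cv2.imwrite('pics/s2z.png',cv2.resize(cv2.imread('pics/s2.png')[100:200,140:270],None,fx=5,fy=5,interpolation=cv2.INTER_CUBIC))
E
```

```text
[491.47487992 417.69743317 141.47506139] [ 5.70498185e-01  4.28221890e-01  1.43761323e+00 -2.42252007e-04
  1.27692078e+00  2.31397189e+00] 7.175
cap red [[200 133   2   7  11]] [[200.63636364 135.45454545]]
exp cap top (np.float64(203.7076609530037), np.float64(132.7075935132276)) cup (np.float64(205.10706661203426), np.float64(160.69775289556637))
```

View pics/s2z.png

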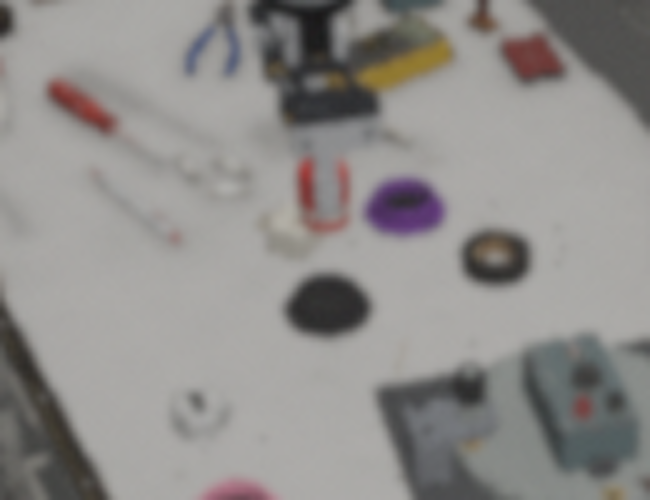

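The cap is held upright with its edges at crop columns 297–350, i.e. full-frame 199.4–210. The knob is uncovered at full-frame (234,177). Next I'll compare the cap's column with what I expect.

```bash
python3 - <<'E'
from h import *
s=r.snapshot('scene');b=r.snapshot('top');im=s['image'].astype(float);p=np.array(r.observe()['ee_pos']);print(p)
A=np.linspace(0,2*np.pi,90)
rn=im[...,0]-im[...,1]
for z in(p[2]-45,p[2]+5):
  for v in [round(proj(s,(p[0],p[1]-15,z))[1])]:
    P=np.array([proj(s,(p[0]+21*np.cos(t),p[1]+21*np.sin(t),z)) for t in A]);print(z,v,'exp cols (no offset)',P[:,0].min(),P[:,0].max(),'rows',P[:,1].min(),P[:,1].max())
for v in range(131,147): print(v,rn[v,196:214].astype(int))
i=b['image'].astype(int);k=((i[...,0]-i[...,1])>60)[120:230,120:215];print('top red',np.argwhere(k).mean(0) if k.any() else None)
E
```

```text
[492.46327019 418.82935958 143.24321136]
98.24321136303482 145 exp cols (no offset) 199.01518058653454 209.35244760767145 rows 140.43424651702327 146.48785342747368
148.24321136303482 135 exp cols (no offset) 198.29685928224424 208.82651269488616 rows 130.28652261925765 136.27222237785907
131 [ 1  2  2 11 30 42 30 10  2  0  4 16 24 15  5  1  1  1]
132 [ 1  2  5 22 55 72 45 12  2  0  5 25 42 29 11  2  1  1]
133 [ 1  2  7 28 71 87 51 15  1  0  4 23 49 41 14  3  2  1]
134 [ 1  3  7 31 73 90 56 17  3  0  2 18 49 43 14  3  1  2]
135 [ 1  3  8 29 67 84 56 18  3  0  2 15 42 39 13  3  1  1]
136 [ 1  2  8 27 57 73 48 16  2  1  1 13 39 37 13  3  2  1]
137 [ 1  2  7 24 49 68 47 16  3 -1  1 12 38 36 12  3  1  3]
138 [ 2  3  6 21 45 63 49 17  2 -1  0 11 36 36 13  4  2  5]
139 [ 2  3  6 17 37 60 49 18  3 -1  1  9 32 32 13  4  4  9]
140 [ 3  3  4 10 27 49 47 18  3  0  1  8 24 26 13  5  6 15]
141 [ 2  4  4  6 16 32 34 16  3  2  2  7 16 21 12  7  9 18]
142 [ 4  3  4  6 12 21 22 14  7  8  9 13 18 21 14  8 11 19]
143 [ 4  3  4  6 13 23 25 21 19 23 30 32 33 25 12  5  7 16]
144 [ 3  3  4  6 13 24 32 37 39 43 48 47 36 19  7  3  5 10]
145 [ 3  3  4  5  8 14 24 35 39 40 38 30 19  9  3  2  2  6]
146 [ 3  3  4  4  5  7 11 15 19 17 14 11  6  3  2  1  1  2]
top red None
```

send_rows:
  linear:
    - [0, 0, 0.03]
    - [0, 0, 0.03]
    - [0, 0, 0.03]
    - [0, 0, 0.03]
    - [0, 0, 0.03]
    - [0, 0, 0.03]
  roll: [0, 0, 0, 0, 0, 0]
  grip: [0.6, 0.6, 0.6, 0.6, 0.6, 0.6]

```text
time: 8.02
ee_pos: [491.5, 419.1, 112.0]
orientation: [[0.985, -0.17, 0.001], [-0.17, -0.985, 0.0], [0.001, -0.001, -1.0]]
force: [-0.4, -1.0, 0.5]
finger_gap: 41.7
gripper_force: 12.0
```

```bash
python3 - <<'E'
from h import *
p=np.array(r.observe()['ee_pos']);s=r.snapshot('scene');im=s['image'].astype(float);print(p)
rn=im[...,0]-im[...,1];A=np.linspace(0,2*np.pi,90)
def edges(v):
    x=rn[v];l=np.argmax(x[194:204])+194;q=np.argmax(x[205:213])+205
    a=l; 
    while x[a]>x[l]/2:a-=1
    c=q
    while x[c]>x[q]/2:c+=1
    return a+(x[l]/2-x[a])/(x[a+1]-x[a]), c-(x[q]/2-x[c])/(x[c-1]-x[c])
for z in (p[2],p[2]+8):
    P=np.array([proj(s,(p[0]+21*np.cos(t),p[1]+21*np.sin(t),z)) for t in A]);c=P.mean(0);v=round(c[1]+1)
    e=edges(v);print(v,e,np.mean(e),'exp',P[:,0].min(),P[:,0].max(),c[0])
# reference: cup left/right edges
g=im.max(2)
for v in (160,161,162): 
    k=np.where(g[v,185:225]<95)[0]+185;print(v,k.min(),k.max(),(k.min()+k.max())/2)
print(proj(s,(492,419.2,9)),s['R'][0])
E
```

```text
[491.46959133 419.09837047 111.96381628]
142 (np.float64(199.64583333333334), np.float64(210.08333333333334)) 204.86458333333334 exp 198.56768022882 208.95835113026345 203.81812093023422
140 (np.float64(199.55405405405406), np.float64(209.76923076923077)) 204.66164241164242 exp 198.45261701488855 208.87391034614126 203.71855100522524
160 198 213 205.5
161 198 213 205.5
162 198 213 205.5
(np.float64(205.10706661203426), np.float64(160.69775289556637)) [ 0.89028786 -0.45520855  0.0131417 ]
```

send_rows:
  linear:
    - [-0.002, 0, 0.02]
    - [-0.002, 0, 0.04]
    - [-0.002, 0, 0.048]
    - [-0.002, 0, 0.053]
    - [-0.002, 0, 0.056]
    - [-0.002, 0, 0.059]
    - [-0.002, 0, 0.062]
    - [-0.002, 0, 0.064]
    - [-0.002, 0, 0.064]
  roll: [0, 0, 0, 0, 0, 0, 0, 0, 0]
  grip: [0.6, 0.6, 0.6, 0.6, 0.6, 0.6, 0.6, 0.6, 0.6]

```text
time: 9.2
ee_pos: [493.1, 420.9, 50.5]
orientation: [[0.985, -0.17, 0.008], [-0.17, -0.985, 0.004], [0.007, -0.005, -1.0]]
force: [3.2, 1.2, 6.4]
finger_gap: 40.8
gripper_force: 12.0
```

send_rows:
  linear:
    - [0, 0, 0]
    - [0, 0, 0]
    - [0, 0, 0]
  roll: [0, 0, 0]
  grip: [0.6, 0.6, 0.6]

```text
time: 9.57
ee_pos: [493.0, 420.9, 50.5]
orientation: [[0.985, -0.17, 0.008], [-0.17, -0.985, 0.004], [0.007, -0.005, -1.0]]
force: [2.1, 1.2, 6.7]
finger_gap: 40.5
gripper_force: 12.0
```

```bash
python3 - <<'E'
from h import *
s=snap('scene','s3')
cv2.imwrite('pics/s3z.png',cv2.resize(cv2.imread('pics/s3.png')[125:185,170:240],None,fx=9,fy=9,interpolation=cv2.INTER_CUBIC))
p=np.array(r.observe()['ee_pos']);print(p)
E
```

```text
[493.01798647 420.90362204  50.49679783]
```

View pics/s3z.png

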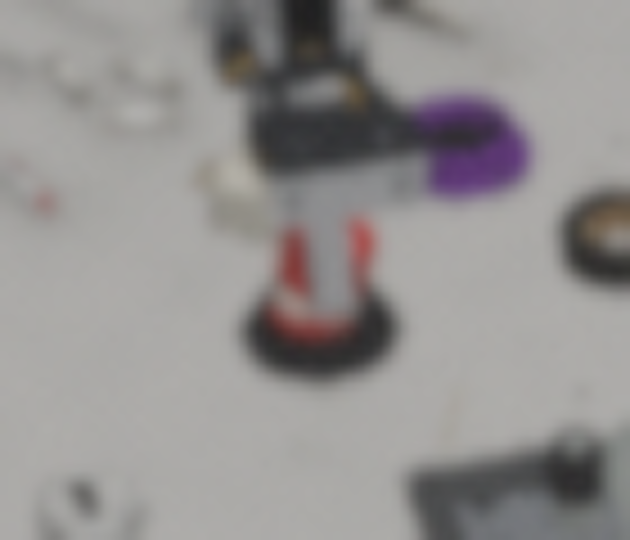

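The cap is tilted in the grip. Its rim is caught on the ring's −x side, with the rim's mid column at about 205.0 and the cup's at 205.6. I'll lift a little and look again before correcting.

send_rows:
  linear:
    - [0, 0, -0.01]
    - [0, 0, -0.022]
    - [0, 0, -0.022]
    - [0, 0, -0.022]
    - [0, 0, -0.022]
    - [0, 0, -0.022]
  roll: [0, 0, 0, 0, 0, 0]
  grip: [0.6, 0.6, 0.6, 0.6, 0.6, 0.6]

```text
time: 10.38
ee_pos: [488.9, 419.0, 68.9]
orientation: [[0.985, -0.17, -0.001], [-0.17, -0.985, -0.001], [-0.001, 0.001, -1.0]]
force: [-0.4, 0.4, -0.4]
finger_gap: 40.4
gripper_force: 12.0
```

```bash
python3 - <<'E'
from h import *
p=np.array(r.observe()['ee_pos']);print(p,r.observe()['orientation']);s=snap('scene','s4')
c=cv2.imread('pics/s4.png')[125:185,170:240]
cv2.imwrite('pics/s4z.png',cv2.resize(c,None,fx=9,fy=9,interpolation=cv2.INTER_CUBIC))
print(proj(s,(492,419.2,20)),proj(s,p),proj(s,p-[0,0,39]))
rn=s['image'].astype(int);rn=rn[...,0]-rn[...,1]
for v in range(144,164): print(v,rn[v,196:216])
E
```

```text
[488.93349074 419.04835842  68.94765409] [[ 9.85379110e-01 -1.70374018e-01 -8.38525380e-04]
 [-1.70374496e-01 -9.85379239e-01 -5.34779107e-04]
 [-7.35153035e-04  6.69823499e-04 -9.99999505e-01]]
(np.float64(204.98003861736802), np.float64(158.62661168861416)) (np.float64(203.72928898889896), np.float64(149.42686217483637)) (np.float64(204.20061934830366), np.float64(156.95668256332965))
144 [ 4  3  4  2 -1  1  1  0 -1  0  1  4  5  4  0  0  0  1  6 12]
145 [ 3  4  3  2  2  6  5  2  0  0  3 13 21 17  7  2  1  2  6 14]
146 [ 2  3  3  4 12 21 19  8  0  0  2 18 41 39 19  5  2  2  3  8]
147 [ 2  3  4  8 21 41 36 14  2  0  2 19 53 63 35 11  3  1  2  2]
148 [ 3  3  5 12 31 54 45 18  2  0  3 20 59 78 46 15  3  2  1  1]
149 [ 3  4  6 17 38 63 50 19  3 -1  2 19 60 77 45 14  4  1  1  2]
150 [ 3  3  8 23 46 67 51 18  2  1  2 16 49 62 32 10  3  1  2  2]
151 [ 2  3  8 23 49 71 55 19  2  0  1 11 38 44 22  7  2  1  1  1]
152 [ 2  2  7 20 46 69 60 23  4  0  1  9 31 33 15  4  2  2  1  2]
153 [ 1  2  5 13 34 56 57 26  5  0  1  9 24 23 10  3  1  1  2  1]
154 [ 2  2  7 13 20 36 42 26  6  0  1  7 18 15  5  2  2  2  1  2]
155 [ 2  5 12 19 20 22 25 17  6  1  2  4 10  8  3  3  1  1  1  1]
156 [ 2  6 14 29 31 26 23 20 14 10  9  9 10  6  3  2  2  2  1  1]
157 [ 2  3 10 29 45 45 41 39 37 33 30 25 16  6  1  1  1  2  2  2]
158 [ 1  2  6 19 42 56 60 61 57 52 45 35 17  7  1  2  1  2  2  1]
159 [ 3  2  2  6 23 40 49 54 53 48 41 27 12  3  2  0  2  1  0  1]
160 [ 1  1  1  2  5 13 20 25 26 24 17  9  3  1  1  3  1  0  2  2]
161 [2 1 0 0 3 3 4 6 5 6 5 0 2 0 2 0 2 2 1 1]
162 [2 0 2 0 1 0 0 1 1 2 1 1 0 0 1 1 1 1 1 2]
163 [2 1 0 1 1 1 0 0 1 1 0 1 1 1 0 1 0 1 2 1]
```

View pics/s4z.png

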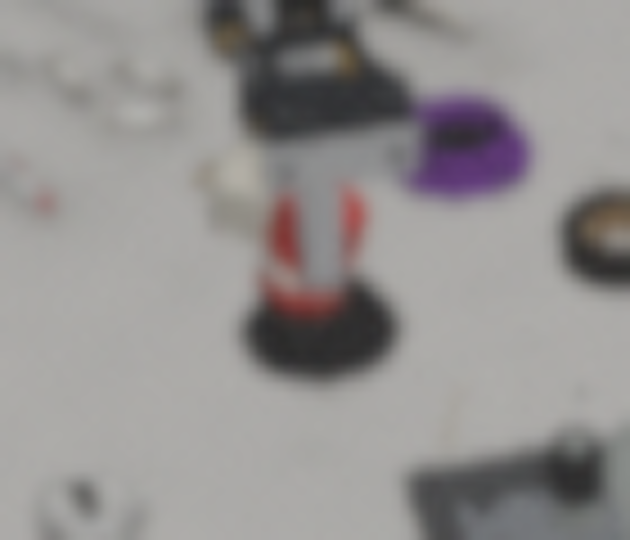

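The cap is tilted about 12°. Its rim is centred at column 203.4, against about 205.3 for the cup at that height. I'll shift +x by about 7.5 mm, lower it in, then bring the top back upright.

send_rows:
  linear:
    - [0.004, 0, 0]
    - [0.0075, 0, 0]
    - [0.0075, 0, 0]
    - [0.0075, 0, 0.005]
    - [0.0075, 0, 0.009]
    - [0.0075, 0, 0.013]
    - [0.0075, 0, 0.016]
    - [0.0075, 0, 0.016]
    - [0.0075, 0, 0.016]
  roll: [0, 0, 0, 0, 0, 0, 0, 0, 0]
  grip: [0.6, 0.6, 0.6, 0.6, 0.6, 0.6, 0.6, 0.6, 0.6]

```text
time: 11.55
ee_pos: [496.7, 418.5, 53.5]
orientation: [[0.985, -0.17, 0.0], [-0.17, -0.985, 0.001], [0.0, -0.001, -1.0]]
force: [-0.4, 2.6, -1.4]
finger_gap: 40.8
gripper_force: 12.0
```

send_rows:
  linear:
    - [0, 0, 0.001]
    - [0, 0, 0.002]
    - [0, 0, 0.003]
    - [-0.001, 0, 0.004]
    - [-0.002, 0, 0.005]
    - [-0.003, 0, 0.006]
    - [-0.003, 0, 0.006]
    - [-0.003, 0, 0.006]
  roll: [0, 0, 0, 0, 0, 0, 0, 0]
  grip: [0.6, 0.6, 0.6, 0.6, 0.6, 0.6, 0.6, 0.6]

```text
time: 12.55
ee_pos: [495.8, 419.3, 48.5]
orientation: [[0.985, -0.17, 0.004], [-0.17, -0.985, 0.002], [0.004, -0.003, -1.0]]
force: [3.8, 3.2, 2.0]
finger_gap: 40.7
gripper_force: 12.0
```

```bash
python3 - <<'E'
from h import *
p=np.array(r.observe()['ee_pos']);print(p);s=snap('scene','s5')
c=cv2.imread('pics/s5.png')[125:185,170:240]
cv2.imwrite('pics/s5z.png',cv2.resize(c,None,fx=9,fy=9,interpolation=cv2.INTER_CUBIC))
E
```

```text
[495.75513271 419.29013093  48.47547812]
```

View pics/s5z.png

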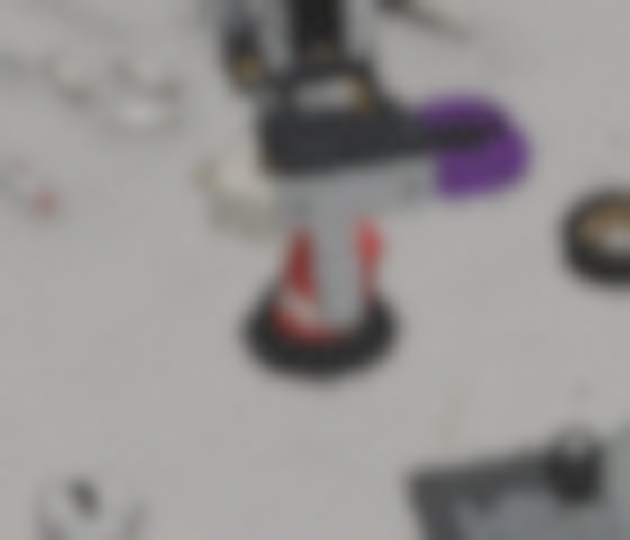

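send_rows:
  linear:
    - [0.001, -0.001, 0]
    - [0.002, -0.002, 0]
    - [0.002, -0.002, 0.001]
    - [0.002, -0.002, 0.002]
    - [0.002, -0.002, 0.003]
    - [0.002, -0.002, 0.004]
    - [0.002, -0.002, 0.004]
  roll: [0, 0, 0, 0, 0, 0, 0]
  grip: [0.6, 0.6, 0.6, 0.6, 0.6, 0.6, 0.6]

```text
time: 13.48
ee_pos: [495.5, 419.8, 45.2]
orientation: [[0.985, -0.17, -0.001], [-0.17, -0.985, -0.001], [-0.001, 0.001, -1.0]]
force: [-2.8, 0.1, 12.4]
finger_gap: 40.8
gripper_force: 12.0
```

send_rows:
  linear:
    - [0, 0, 0]
    - [0, 0, 0]
    - [-0.002, 0, 0]
    - [-0.002, 0, 0]
  roll: [0, 0, 0, 0]
  grip: [0.6, 0.6, 0.6, 0.6]
  grip_force: 3

```text
time: 13.98
ee_pos: [494.6, 420.1, 43.2]
orientation: [[0.985, -0.17, 0.001], [-0.17, -0.985, -0.0], [0.001, 0.0, -1.0]]
force: [2.7, 1.4, 1.8]
finger_gap: 40.8
gripper_force: 3.0
```

```bash
python3 - <<'E'
from h import *
p=np.array(r.observe()['ee_pos']);print(p);s=r.snapshot('scene')
rn=s['image'].astype(int);rn=rn[...,0]-rn[...,1]
for v in range(144,164): print(v,rn[v,196:216])
E
```

```text
[494.61938626 420.12339382  43.24674013]
144 [ 3  3  4  5  4  0  0 -1 -2 -1  0 -1  0 -1  0  0 -1 -1 -1  0]
145 [ 3  4  3  3  2  0  0  0  0 -1 -1 -1  0 -1  0 -1  0  0 -1 -1]
146 [ 3  3  3  3  1  0 -2 -1  0 -1  0 -1 -1  0 -1 -1 -2  0 -2  0]
147 [ 2  3  2  2  1  0 -1 -1 -1  0 -1 -1 -1 -1 -1 -1  0 -1  0  0]
148 [ 2  3  3  3  1  0  0 -1 -1  0  0  0  1  0  0  0 -1  0 -1 -1]
149 [ 3  2  3  2  2  1  1  1  0 -2 -1  0  3  7  8  4  1  0  2  1]
150 [ 4  3  3  2  4  4  9 10  5  2  0  0  8 22 28 16  5  2  2  1]
151 [ 3  2  3  3  5 13 26 30 17  5  0  1 11 36 50 29 10  3  1  1]
152 [ 1  2  2  3  7 22 43 50 29  7  0  2 12 41 62 37 12  3  2  2]
153 [ 2  1  2  3  9 28 56 63 33  8  1  0 12 39 59 36 12  2  1  1]
154 [ 1  1  2  4 12 33 62 63 33  9  2  1 11 34 49 27  9  3  1  2]
155 [ 2  1  2  5 15 39 66 64 33  8  1  1  8 26 38 22  7  3  1  1]
156 [ 1  2  1  4 16 44 67 65 34  9  1  1  6 20 31 18  5  1  1  1]
157 [ 1  2  2  4 17 39 58 64 38 11  2  0  4 15 24 14  4  1  2  2]
158 [ 2  1  1  5 16 28 41 48 35 13  1  1  2  9 16  9  2  2  2  2]
159 [ 2  2  2 10 20 24 26 29 23 10  1  0  1  4  7  4  2  1  1  1]
160 [ 1  1  3 11 24 28 26 22 18  9  3  1  0  2  3  1  1  1  1  1]
161 [ 1  1  1  6 20 30 30 26 22 15  8  3  1  3  1 -1  0  1  1  1]
162 [ 1  1  0  3  7 17 24 26 23 16  9  4  3  1  1  0 -1  1  1  2]
163 [ 2  1  1  0  2  7  9 12 13  8  5  3  3  1  0  1  2  0  2  2]
```

send_rows:
  linear:
    - [0, 0, 0]
    - [0, 0, 0]
    - [0, 0, 0]
    - [0, 0, 0]
    - [0, 0, 0]
    - [0, 0, 0]
  roll: [0, 0, 0, 0, 0, 0]
  grip: [0.1, 0.06, 0.02, 0, -0.1, -0.2]

```text
time: 14.78
ee_pos: [494.0, 420.4, 43.4]
orientation: [[0.985, -0.17, -0.0], [-0.17, -0.985, -0.0], [-0.0, 0.0, -1.0]]
force: [0.3, 0.8, -0.1]
finger_gap: 56.1
gripper_force: 0.0
```

```bash
python3 - <<'E'
from h import *
p=np.array(r.observe()['ee_pos']);print(p);s=r.snapshot('scene')
rn=s['image'].astype(int);rn=rn[...,0]-rn[...,1]
for v in range(148,168): print(v,rn[v,196:216])
E
```

```text
[494.00784315 420.41828311  43.41334594]
148 [ 2  3  2  2  1  0 -1 -1  0  0  0 -1 -1 -1 -1  0 -1 -1  0  0]
149 [ 3  2  3  4  4  2  1  1  1  0 -1  0 -1 -1  0 -1  0  0  1  1]
150 [ 3  3  4  9 15 14 14 13  7  2  0  0  0  0  0  0  1  0  1  2]
151 [ 2  2  6 20 39 42 42 40 25  8  1 -1 -1  1  1  1  2  1  1  2]
152 [ 2  2  7 27 60 77 77 73 42 12  2  0 -1  0  1  1  0  1  2  2]
153 [ 2  1  7 25 63 93 99 90 52 16  2  0  0  0  0  1  2  1  1  2]
154 [  1   2   6  23  55  88 101  95  58  20   3  -1  -1   1   1   1   1   1
   2   2]
155 [ 2  2  6 20 48 77 92 87 57 19  3  0  0  1  2  1  1  2  1  2]
156 [ 2  2  5 18 44 70 83 80 49 16  3 -1  1  3  3  2  1  2  1  1]
157 [ 2  3  5 17 44 67 80 78 48 16  2  0  1  2  2  1  1  1  1  2]
158 [ 2  0  4 15 39 59 72 76 52 18  2  0 -1  0  0  1  1  1  2  2]
159 [ 1  1  2 11 25 39 54 65 51 19  3 -1 -1  0  1  1  0  1  1  1]
160 [ 2  2  2  6 12 21 31 40 36 16  3  0  0  0  0  0  1  1  2  1]
161 [ 2  1  1  2  6  9 14 20 18  8  2 -1 -1 -1  0  1  2  1  1  1]
162 [2 2 1 2 1 5 6 7 8 3 1 0 0 1 0 1 0 1 1 1]
163 [1 2 0 1 0 1 2 2 2 1 1 1 0 1 1 0 2 1 2 1]
164 [ 1  1  1  1  0 -1  2  1  1  3  1  2  0  2  2  2  1  2  1  1]
165 [1 2 2 1 2 2 1 1 1 1 2 1 1 2 1 2 2 1 2 1]
166 [0 2 2 1 1 1 1 1 1 1 1 0 1 2 1 1 2 1 2 1]
167 [1 2 1 1 1 1 2 2 1 2 1 1 1 1 2 2 2 1 2 1]
```

Upright now, so I'll open fully and rise.

send_rows:
  linear:
    - [0, 0, 0]
    - [0, 0, 0]
    - [0, 0, -0.02]
    - [0, 0, -0.05]
    - [0, 0, -0.09]
    - [0, 0, -0.13]
    - [0, 0, -0.13]
    - [0.06, 0.15, -0.13]
    - [0.06, 0.15, -0.13]
    - [0.06, 0.15, -0.13]
  roll: [0, 0, 0, 0, 0, 0, 0, 0, 0, 0]
  grip: [-0.4, -0.5, -0.5, -0.5, -0.5, -0.5, -0.5, -0.5, -0.5, -0.5]

```text
time: 16.08
ee_pos: [527.2, 259.7, 172.7]
orientation: [[0.985, -0.172, -0.002], [-0.172, -0.985, -0.001], [-0.001, 0.001, -1.0]]
force: [0.0, 0.2, -0.3]
finger_gap: 70.7
gripper_force: 0.0
```

```bash
python3 - <<'E'
from h import *
s=snap('scene','s6');b=snap('top','t6')
c=cv2.imread('pics/s6.png')[135:205,180:280];d=cv2.imread('pics/t6.png')[160:230,140:260]
f=lambda x:cv2.resize(x,(560,300),interpolation=cv2.INTER_CUBIC)
cv2.imwrite('pics/c6.png',np.vstack([cv2.resize(c,(420,294),interpolation=2),cv2.resize(d,(420,245),interpolation=2)]))
im=s['image'].astype(int);rn=im[...,0]-im[...,1]
k=rn[140:175,190:220]>45;ys,xs=np.where(k);print('cap red rows',ys.min()+140,ys.max()+140,'cols',xs.min()+190,xs.max()+190)
for z in (6,15): 
  A=np.linspace(0,6.28,60);P=np.array([proj(s,(492+21*np.cos(t),420+21*np.sin(t),z+50)) for t in A]);print(z,P.min(0),P.max(0))
i=b['image'].astype(int);k=((i[...,0]-i[...,1])>60);k[:,:150]=0;k[:,185:]=0;k[:190]=0;k[220:]=0
q=np.argwhere(k).mean(0)[::-1];print(q,onz(b,*q,56),k.sum())
o=r.observe();print(o['ee_pos'])
E
```

```text
cap red rows 149 160 cols 200 209
6 [199.39007213 148.60932956] [209.56577526 154.70639857]
15 [199.2658862  146.86373316] [209.47465389 152.95049038]
[nan nan] [nan nan nan] 0
[527.75656172 258.76663772 172.71480035]<stdin>:11: RuntimeWarning: Mean of empty slice.
  ret = um.true_divide(
```

View pics/c6.png

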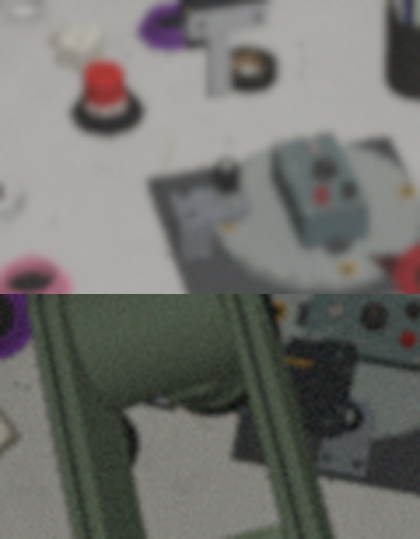

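The cap stands upright in the cup: its red rows 149–160 match the lid at 56 mm. The bare knob is at full-frame (234,177). Now I'll check the knob numerically.

```bash
python3 - <<'E'
from h import *
s=r.snapshot('scene');o=r.observe();g=s['image'].max(2).astype(int)
A=np.linspace(0,6.28,60);P=np.array([proj(s,(511.7+13*np.cos(t),183.3+13*np.sin(t),z)) for t in A for z in (77,103)]);print(P.min(0),P.max(0))
for v in range(171,184): print(v,g[v,226:243])
print(o['ee_pos'],o['orientation'].T@(np.array([511.7,183.3,140])-o['ee_pos']))
E
```

```text
[230.12805729 172.1664977 ] [237.09933088 181.92969484]
171 [172 172 172 172 171 169 166 164 163 165 169 170 166 161 155 150 146]
172 [173 171 171 170 168 159 149 145 143 151 157 161 156 148 144 143 139]
173 [169 167 164 162 154 138 126 128 128 127 135 141 141 139 139 141 139]
174 [158 150 142 139 126 107 102 115 115 104 106 124 133 137 140 139 139]
175 [128 118 110 104  92  76  76  89  90  80  86 111 131 139 139 140 138]
176 [ 96  88  85  80  69  56  58  61  63  62  79 109 130 139 139 139 139]
177 [ 80  78  79  74  64  54  50  51  49  53  77 110 131 139 139 139 138]
178 [ 76  79  80  78  68  55  50  49  48  52  75 108 131 138 139 138 137]
179 [ 90  93  91  92  86  71  57  51  51  59  79 108 129 137 138 138 137]
180 [108 114 113 111 105  91  74  65  67  77  92 111 126 136 138 138 137]
181 [117 123 121 120 115 106  96  91  94 102 109 119 125 134 137 137 137]
182 [121 123 123 123 118 113 109 109 113 116 119 121 126 130 135 137 137]
183 [122 123 123 123 121 116 116 116 116 119 122 122 122 127 134 137 137]
[527.45389981 260.73185094 172.81071195] [-2.02189789 78.97680691 32.84806868]
```

send_rows:
  linear:
    - [-0.002, 0.03, 0]
    - [-0.002, 0.06, 0]
    - [-0.002, 0.079, 0]
    - [-0.002, 0.079, 0.02]
    - [-0.002, 0.079, 0.033]
    - [-0.002, 0.079, 0.033]
    - [-0.002, 0.079, 0.033]
    - [-0.002, 0.079, 0.033]
  roll: [0, 0, 0, 0, 0, 0, 0, 0]
  grip: [-0.5, -0.5, -0.5, -0.5, -0.5, -0.5, -0.5, -0.5]

```text
time: 17.23
ee_pos: [512.8, 185.3, 141.2]
orientation: [[0.985, -0.17, 0.001], [-0.17, -0.985, 0.0], [0.001, -0.001, -1.0]]
force: [-1.0, -0.6, -0.0]
finger_gap: 70.6
gripper_force: 0.0
```

send_rows:
  linear:
    - [-0.001, 0.002, 0.02]
    - [-0.001, 0.002, 0.04]
    - [-0.001, 0.002, 0.047]
    - [-0.001, 0.002, 0.047]
    - [-0.001, 0.002, 0.047]
    - [-0.001, 0.002, 0.047]
    - [-0.001, 0.002, 0.047]
  roll: [0, 0, 0, 0, 0, 0, 0]
  grip: [-0.5, -0.5, -0.5, -0.5, -0.5, -0.3, -0.1]

```text
time: 18.1
ee_pos: [511.3, 183.2, 94.0]
orientation: [[0.985, -0.17, 0.001], [-0.17, -0.985, 0.0], [0.001, -0.0, -1.0]]
force: [0.2, 0.1, 0.1]
finger_gap: 54.4
gripper_force: 0.0
```

send_rows:
  linear:
    - [0, 0, 0]
    - [0, 0, 0]
    - [0, 0, 0]
    - [0, 0, 0]
    - [0, 0, 0]
    - [0, 0, 0]
    - [0, 0, 0]
    - [0, 0, 0]
  roll: [0, 0, 0, 0, 0, 0, 0, 0]
  grip: [0.1, 0.3, 0.4, 0.5, 0.6, 0.8, 0.8, 0.8]
  grip_force: 40

```text
time: 19.1
ee_pos: [511.2, 185.1, 93.5]
orientation: [[0.985, -0.171, 0.001], [-0.171, -0.985, 0.004], [0.0, -0.004, -1.0]]
force: [1.3, 5.6, -2.2]
finger_gap: 24.8
gripper_force: 40.0
```

send_rows:
  linear:
    - [0, -0.002, 0]
    - [0, -0.002, -0.003]
    - [0, -0.002, -0.006]
    - [0, -0.002, -0.009]
    - [0, -0.002, -0.012]
    - [0, -0.002, -0.015]
    - [0, -0.002, -0.018]
    - [0, -0.002, -0.02]
    - [0, -0.002, -0.02]
    - [0, -0.002, -0.02]
  roll: [0, 0, 0, 0, 0, 0, 0, 0, 0, 0]
  grip: [0.8, 0.8, 0.8, 0.8, 0.8, 0.8, 0.8, 0.8, 0.8, 0.8]

```text
time: 20.35
ee_pos: [510.9, 185.2, 109.7]
orientation: [[0.985, -0.171, -0.0], [-0.171, -0.985, 0.001], [-0.001, -0.001, -1.0]]
force: [11.2, 6.0, -26.9]
finger_gap: 25.3
gripper_force: 40.0
```

send_rows:
  linear:
    - [0.001, -0.001, 0]
    - [0.002, -0.001, 0.001]
    - [0.002, -0.001, 0.001]
    - [0.002, -0.001, 0.001]
    - [0.002, -0.001, 0.001]
    - [0.002, -0.001, 0.001]
  roll: [0, 0, 0, 0, 0, 0]
  grip: [0.8, 0.8, 0.8, 0.8, 0.8, 0.8]
  grip_force: 50

```text
time: 21.1
ee_pos: [511.1, 185.3, 109.7]
orientation: [[0.985, -0.17, -0.005], [-0.171, -0.985, -0.001], [-0.005, 0.002, -1.0]]
force: [4.6, 3.1, -22.6]
finger_gap: 24.9
gripper_force: 50.0
```

```bash
python3 - <<'E'
from h import *
s=r.snapshot('scene');o=r.observe();print(o['ee_pos'],o['force'],o['time'],np.abs(o['joint_vel']).max())
im=s['image'].astype(int);rn=im[...,0]-im[...,1]
ys,xs=np.where(rn[140:175,190:220]>45);print(ys.min()+140,ys.max()+140,xs.min()+190,xs.max()+190)
E
```

```text
[511.15305177 185.29619599 109.6807808 ] [  4.3868256    1.55220002 -22.85142276] 21.15 0.0021335742927695205
149 160 200 209
```

```bash
python3 -c "
from plant import r
print(r.hand_in())"
```

```text
the job is handed in; nothing more can be done
None
```

I handed the job in with the red cap standing upright in the black cup and the knob held up at its stop (tool raised 16.2 mm from the start, pulling about 23 N, steady); on the way in, the cap caught the cup's rim and tilted about 12°, so I lifted it and re-seated it.

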